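# Ratchet the compression clamp onto a test block

## Task

Get the wooden test block gripped in the bench clamp: flip the ratchet's direction tab over to the tightening side, swing the handle back anticlockwise to its stop to feel that it now free-wheels, then work the handle to and fro until the jaws hold the block firmly (about 70 N of squeeze, felt as roughly 4 N more push on the post than while the jaws are still open), without crushing it. Leave the ratchet set to tighten, let go, and do not disturb the other things on the bench.

Things in the scene. Friction and masses are not known exactly. Their poses are not given: they have to be found in the camera images.
- clamp: Dark grey cast clamp fixed to the bench: base plate 100 mm (x) by 245 mm (y) by 18 mm, with a spindle column 50 x 50 mm, 72 mm high. Origin on the bench under the column. Its own -y axis points from the column to the jaws; at mid swing the ratchet handle points along its +y. Position and yaw vary.
- spindle_top (a point): Point on the vertical spindle axis, 94 mm above the bench; the handle turns about this axis. The spindle carries an open steel wheel of ten upright pins (62 mm across) that the ratchet drives; turned clockwise seen from above it moves the sliding jaw 8 mm per radian toward the block.
- post (a point): Middle of the upright round bright steel post at the end of the ratchet handle, 124 mm above the bench and 140 mm from the spindle axis. The post is 18 mm in diameter, its top at 150 mm; it rises from a flat steel bar 24 mm wide whose top is 81 mm above the bench. Grip it or push it sideways, square to the bar.
- handle (a joint): Swing of the handle, rad: 0 = bar along the clamp's +y, positive = clockwise seen from above (tightening). Stops at -0.66 and +0.66; it stays where it is left. Force at the post: free-wheeling about 2 N with small clicks every 0.63 rad; turning the spindle with the jaws open about 8 N (some 3 to 4 N if stopped and held). After a return swing up to 0.63 rad is lost before it bites.
- selector (a joint): Angle of the direction tab (with its rocking pawl) to the handle bar, rad: -0.27 to -0.13 = loosening (as it starts: drives anticlockwise, free-wheels clockwise); +0.13 to +0.27 = tightening (drives clockwise, free-wheels anticlockwise). A spring snaps it over centre at 0; it rocks within those ranges as it clicks over pins.
- tab (a point): Centre of the upright direction tab over the handle bar, 106.5 mm above the bench, 74 mm from the spindle axis: dark steel, 10 mm wide, 8 mm along the bar, from 91 to 117.5 mm above the bench. It pivots 28 mm nearer the spindle. Pushed sideways with 2 N it moves 15 mm, snapping over midway (the handle may swing along a little first); its clockwise side (seen from above) is tightening.
- sliding_jaw: Moving jaw with a springy black rubber pad, 50 mm wide, whose face lies 58 mm from this origin toward the clamp's -y, the way it moves. The squeeze adds to the push needed at the post, over its jaws-open value: 2.6 N more at 45 N of squeeze, 4 N more at 70 N, 5.7 N more at 100 N. After touch 0.1 rad of driven turn adds about 12 N of squeeze. Firm = over 45 N; above 100 N the block is crushed. Friction holds the jaw when let go.
- block: Wooden test block standing loose on the clamp's base between the jaws, 50 mm (x) by 40 mm (y, the way it is squeezed) by 55 mm high; origin under its centre, 18 mm above the bench. There are 6 to 13 mm of play in all between pad, block and end jaw.
- spare_block: Bystander: a like block standing beside the clamp on the bench. Leave alone.
- weight_big: Bystander: brass weight, 32 mm across, 45 mm high. Leave alone.
- weight_small: Bystander: brass weight, 24 mm across, 37 mm high. Leave alone.
- screwdriver: Bystander: screwdriver lying on the bench. Leave alone.
- meter_box: Bystander: grey meter box 90 x 120 x 36 mm. Leave alone.
- card_stack: Bystander: stack of yellow cards 90 x 120 x 50 mm. Leave alone.
There are look-alikes about, which are no part of the job. What is shaped like the block but green or red is not meant.

How it is judged:
By the outcome, as a careful person would: the job done as asked, in the order asked, and still so for the second after the job is handed in, with the robot touching nothing.
It also fails if it takes over 72 s, if anything falls off the work surface, if the arm or the gripper's body presses on something with over 40 N, if the wrist force passes 120 N, or if a joint passes its speed limit or range.

## Robot

A 7-joint arm with a two-finger parallel gripper is mounted at the origin on the work surface. World frame = base frame: x ahead of the robot, y to its left, z up, the work surface at z = 0. Lengths are in m, angles in rad, forces in N, time in s.
With the tool pointing down it reaches from about 0.4 to 0.875 m from the base axis. Payload 19.3 kg.
Tool frame: the origin (TCP) lies on the centre line of the jaws, within the pads' length; the fingertips stand 14 mm ahead of it and the grasp point (between the pads) lies 5 mm behind it; y points along the fingers, x is the direction in which the jaws open and shut, and the axes are right-handed (so a half turn about y gives the same grasp; the last joint's range is limited). The gripper opens to 85 mm and grips with 20 to 120 N. Pads are 22 mm wide; open, the fingers measure 114 mm over their backs; the gripper's body (76 mm by 85 mm) begins 54 mm behind the grasp point. The pads swing forward as they close: fully open they stand 13 mm farther back than shut.
Start: joints at [1.251, 0.521, -0.036, 1.599, 0.021, 1.021, -0.113], TCP at [0.154, -0.606, 0.245] pointing down, gripper open.
Joint ranges: [-2.91, 2.91], [-0.3, 2.13], [-1.5, 1.42], [0.17, 2.43], [-1.26, 4.41], [0.16, 1.93], [-2.52, 2.52]. Speed limits (rad/s): [1.89, 1.89, 2.39, 2.39, 3.01, 3.01, 3.01].

## Interface

Orientations are given as [roll, pitch, yaw] about the fixed x, y, z axes, in that order (R = Rz(yaw) Ry(pitch) Rx(roll)).
In Python, from workcell import monitor, grab_frame, workorder gives the robot as it stands.
- The arm moves only by the tool drive_tool, never from a script. Its argument "steps" is one flat list of numbers, 5 for each row, row after row: the finger opening in mm, from 0 to 85.4, then the shift along the world's x, y, z in mm, then the turn about the world's z in degrees. In form: [fingers, tx, ty, tz, twist, fingers, tx, ty, tz, twist, ...]. A call has exactly 5 rows; each row shifts and turns the commanded pose from where the row before left it; what a row does not reach is not made up. A row lasts 1/12 s, in which the tool goes at most 41.7 mm and 7.16 degrees, less where a joint would pass 70% of its speed; a pose out of reach is approached as far as the arm can. A call is refused whole if a number of a shift passes 41.7 or a number of a turn 7.16, either way. A call with a gripper value outside its range is refused whole. The fingers move at their own pace and stop on an object; "grip_force" is the grip in N (left out, the last holds). Time passes only in rows, so rows that do not move let the fingers close, or fill a call up. It gives the time, the measured TCP pose, the force and the opening at its end, in the units of the state.
- monitor.observe(): the state, without advancing time (a new reading comes with each control period).
- grab_frame(name): name is "scene" or "top" or "wrist"; returns a dict with "frame" (400x640x3 uint8, red, green, blue), "vertical_fov" (degrees; the focal length in pixels is half the picture's height over the tangent of half this angle, whatever the lens; pixels are square), "cx", "cy" (the principal point, pixels), "k1" (the pictures are not rectified: a ray, as slopes to the right and down, at radius r is drawn at 1 + k1 r^2 times it, then the intrinsics apply), "xyz" and "orientation" of the camera in the world. Camera axes: x right, y down, z forward; pixel columns grow to the right and rows downward; lengths in m; the calibration is good to about 2 mm. A picture is of the moment at which its call begins. There is no depth.
- workorder.job_done(): hands the job in, once; it reports no verdict.
The state is a dict: "clock": time; "qpos": joint angles; "qd": joint speeds; "joint_efforts": joint torques, N m; "position": TCP position; "tool_rot": TCP orientation; "force": force on the tool from outside, world axes, zero at the start; "moment": the same for the moment, N m; "grip_width": finger opening in m.
Only numpy, scipy, OpenCV 4.12 (cv2) and the standard library are available. Lean on these libraries where they do the work, as an engineer would, in place of code of your own. Each camera call takes 0.05 s, during which the arm holds its last target. There are 200 camera calls.

## Working session

There is one attempt and no reset: what is moved stays moved. The work goes in short steps, Python scripts to look and compute and a tool call to move; the robot and the scene stay as the last step left them, time stands still between calls to the robot, and variables do not carry over. Pictures are saved under pics/ and viewed, about 8 in all and at most 12, crops included, and the job is handed in when it is done.

Besides the shell and the picture viewer there is one more tool, called after "Call:" as name(argument=value, ...) on one line, values as JSON. drive_tool: Moves the arm, as the interface text tells. Its arguments: {"type":"object","properties":{"steps":{"type":"array"},"grip_force":{"type":"number"}},"required":["steps"]}

```bash
mkdir -p pics; ls
cat > h.py <<'E'
import numpy as np,cv2
from scipy.spatial.transform import Rotation as R
from workcell import monitor,grab_frame,workorder
def save(n,fn,crop=None,s=1):
    f=grab_frame(n); im=f["frame"][:,:,::-1].copy()
    if crop: a,b,c,d=crop; im=im[b:d,a:c]
    cv2.imwrite("pics/"+fn,cv2.resize(im,None,fx=s,fy=s,interpolation=cv2.INTER_CUBIC)); return f
def rot(f):
    o=np.array(f["orientation"],float); return R.from_euler('xyz',o).as_matrix() if o.shape==(3,) else (o if o.shape==(3,3) else None)
def foc(f): return 200/np.tan(np.radians(f["vertical_fov"])/2)
def ray(f,u,v):
    x=np.array([(u-f["cx"]),(v-f["cy"])])/foc(f); y=x.copy()
    for _ in range(30): y=x/(1+f["k1"]*(y@y))
    return rot(f)@np.array([*y,1.])
def at(f,u,v,z):
    d=ray(f,u,v); p=np.array(f["xyz"]); return (p+d*(z-p[2])/d[2])
def proj(f,P):
    c=rot(f).T@(np.array(P)-np.array(f["xyz"])); s=c[:2]/c[2]; s=s*(1+f["k1"]*(s@s))
    return s*foc(f)+[f["cx"],f["cy"]]
E
python3 - <<'E'
from h import *
import pickle
F={}
for n in("top","scene"):
    f=save(n,n+"0.png",s=1.25);F[n]=f
    print(n,{k:v for k,v in f.items() if k!="frame"})
pickle.dump(F,open("F.pkl","wb"))
print(monitor.observe())
E
```

```text
pics
top {'vertical_fov': 48.55122335481096, 'cx': 317.8843134976702, 'cy': 201.30470831777907, 'k1': -0.054149967880810654, 'xyz': array([ 0.33825984, -0.04060048,  1.24678629]), 'orientation': array([-2.95459934, -0.02463177, -1.5906745 ])}
scene {'vertical_fov': 54.99998515918583, 'cx': 325.71429121510874, 'cy': 201.4053444842324, 'k1': -0.09401615239077658, 'xyz': array([ 1.29304351, -0.07637746,  1.1077881 ]), 'orientation': array([-2.49814841,  0.01023636,  1.54908468])}
{'clock': 0.1, 'qpos': array([ 1.25077935,  0.52197127, -0.03629535,  1.59991468,  0.02118452,
        1.02109454, -0.11279789]), 'qd': array([ 0.00033798, -0.00098741, -0.00031149, -0.00189895,  0.00076091,
       -0.00192417,  0.00016204]), 'joint_efforts': array([ 9.22677194e-03, -9.28468609e+01,  1.98644780e+00, -3.70530260e+01,
        1.83292700e-02,  5.31044818e-03,  1.46740372e-04]), 'position': array([ 0.15440555, -0.60534822,  0.24478613]), 'tool_rot': array([-1.57086808e+00,  1.00089343e-03, -1.32102482e+00]), 'force': array([ 1.31991494, -0.27631994,  0.08535734]), 'moment': array([-0.01303916,  0.02820929, -0.01410887]), 'grip_width': 0.08561538419662913}
```

View pics/top0.png

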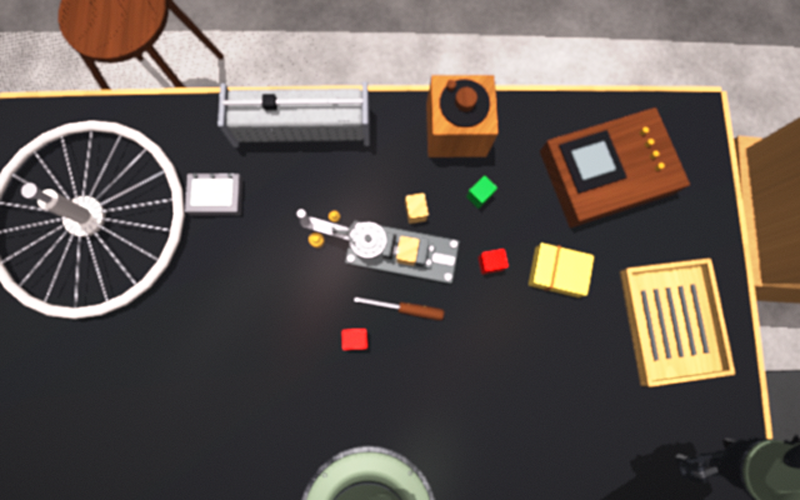

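View pics/scene0.png

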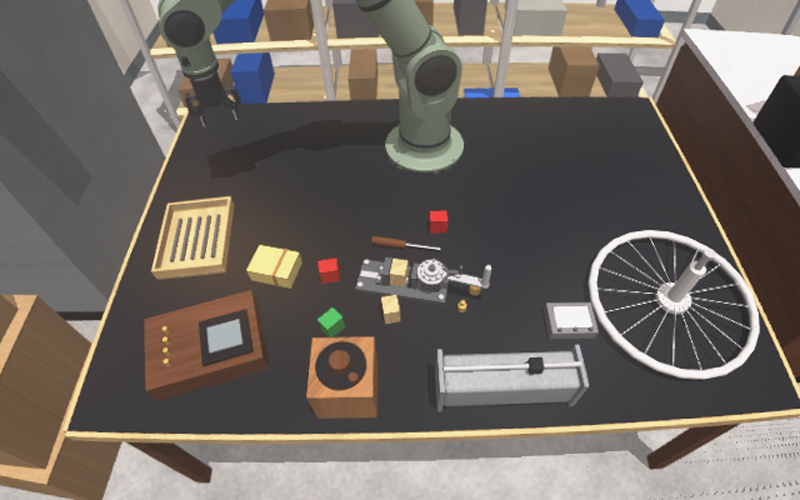

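Run:
```python
import pickle,cv2,numpy as np
F=pickle.load(open("F.pkl","rb"))
a=F["top"]["frame"][150:240,225:385,::-1];b=F["scene"]["frame"][190:260,275:405,::-1]
a=cv2.resize(a,(800,450),interpolation=cv2.INTER_CUBIC);b=cv2.resize(b,(780,420),interpolation=cv2.INTER_CUBIC)
cv2.imwrite("pics/a.png",a);cv2.imwrite("pics/b.png",b)
```

```text
(no output)
```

View pics/a.png

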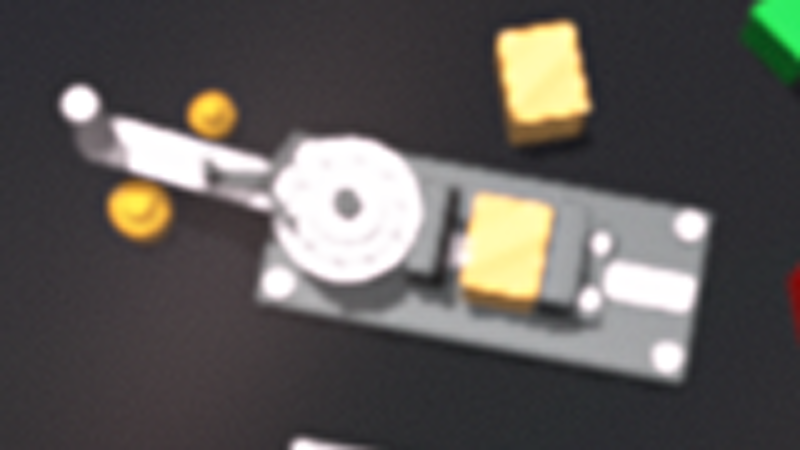

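View pics/b.png

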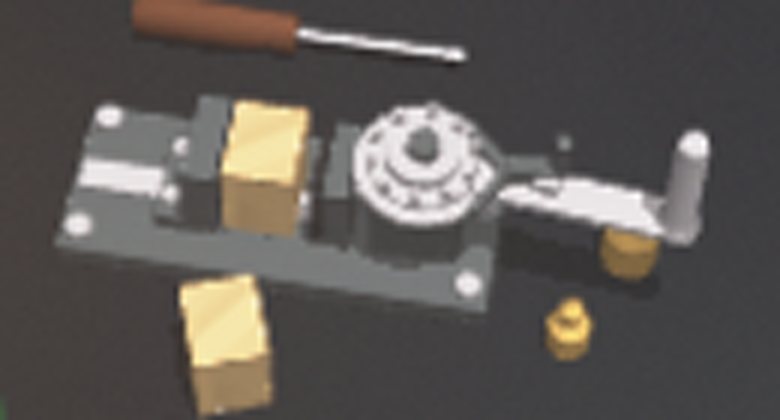

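Run:
```python
from h import *
import pickle
F=pickle.load(open("F.pkl","rb"));t,s=F["top"],F["scene"]
T=lambda u,v,z:at(t,225+u/5,150+v/5,z)
S=lambda u,v,z:at(s,275+u/6,190+v/6,z)
sp=(T(347,205,.1)+S(425,147,.1))/2
print("spindle",T(347,205,.1),S(425,147,.1))
print("post",T(80,103,.15),S(692,140,.15))
print("tab top",S(563,143,.1175),T(212,172,.1175))
c=[T(710,212,.018),T(683,380,.018),T(258,300,.018)];print("base",c)
l=c[1]-c[2];print("len",np.hypot(*l[:2]),"w",np.hypot(*(c[0]-c[1])[:2]))
d=-l[:2];print("clamp +y ang",np.degrees(np.arctan2(d[1],d[0])))
for n,p in(("post",T(80,103,.15)),("post s",S(692,140,.15)),("tab",S(563,143,.1175)),("tabT",T(212,172,.1175))):
    v=(p-sp)[:2];print(n,np.degrees(np.arctan2(v[1],v[0])),np.hypot(*v))
print("weights",T(212,112,.037),T(140,208,.045),"screwdr",T(300,445,.01))
```

```text
spindle [ 0.58333688 -0.01167141  0.1       ] [ 0.59139893 -0.00713603  0.1       ]
post [0.62775425 0.12238794 0.15      ] [0.62591302 0.12526368 0.15      ]
tab top [0.60316389 0.06412102 0.1175    ] [0.59822244 0.05802829 0.1175    ]
base [array([ 0.59379656, -0.21559713,  0.018     ]), array([ 0.49794234, -0.19653378,  0.018     ]), array([0.54711521, 0.04084427, 0.018     ])]
len 0.24241763584491827 w 0.09773148764715692
clamp +y ang 78.29670277731034
post 72.96279580666409 0.13784084392304435
post s 74.02757908956666 0.14007510070228357
tab 77.87493709485888 0.07520239907877513
tabT 80.85553703938682 0.06830004528522454
weights [0.65129035 0.0651235  0.037     ] [0.59509741 0.10408117 0.045     ] screwdr [0.46602118 0.01821487 0.01      ]
```

Call:
drive_tool(steps=[0,17,27,0,2.3,0,17,27,0,2.3,0,17,27,0,2.3,0,17,27,0,2.3,0,17,27,0,2.3], grip_force=30)

```text
clock: 0.52
position: [0.2399, -0.4691, 0.2451]
tool_rot: [-1.571, 0.0, -1.118]
force: [0.6, -0.6, 0.1]
grip_width: 0.0252
```

Call:
drive_tool(steps=[0,17,27,0,2.3,0,17,27,0,2.3,0,17,27,0,2.3,0,17,27,0,2.3,0,17,27,0,2.3])

```text
clock: 0.93
position: [0.3249, -0.3341, 0.2452]
tool_rot: [-1.571, 0.0, -0.918]
force: [0.5, -0.8, 0.1]
grip_width: 0.0001
```

Call:
drive_tool(steps=[0,17,27,0,2.3,0,17,27,0,2.3,0,17,27,0,2.3,0,17,27,0,2.3,0,17,27,0,2.3])

```text
clock: 1.35
position: [0.4099, -0.1991, 0.2453]
tool_rot: [-1.571, 0.0, -0.717]
force: [0.3, -0.4, 0.2]
grip_width: -0.0001
```

Call:
drive_tool(steps=[0,17,27,0,2.3,0,17,27,0,2.3,0,17,27,0,2.3,0,17,27,0,2.3,0,17,27,0,2.3])

```text
clock: 1.77
position: [0.4949, -0.0642, 0.2452]
tool_rot: [-1.571, 0.0, -0.516]
force: [-0.2, -0.4, 0.8]
grip_width: 0.0002
```

Run:
```python
from h import *
import pickle
f=save("wrist","w0.png",s=1.25);pickle.dump(f,open("W.pkl","wb"))
o=monitor.observe();print(o["clock"],o["position"],o["tool_rot"],o["force"],o["qpos"],f["xyz"])
```

```text
1.8167 [ 0.49773936 -0.05849762  0.24540292] [-1.56750245e+00 -1.81799277e-04 -5.07806364e-01] [-1.48682376  9.26022418 -1.90086787] [ 0.36457393  0.35348808 -0.46129273  1.90366056  0.19071186  0.92564044
 -0.69485107] [0.53157156 0.00202062 0.37363127]
```

View pics/w0.png

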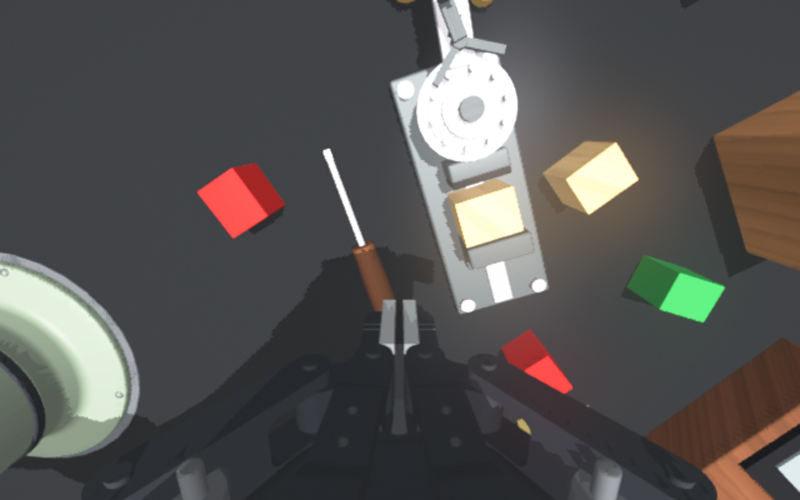

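Call:
drive_tool(steps=[0,20,33,0,3,0,20,33,0,3,0,20,33,0,3,0,20,33,0,3,0,0,0,0,0])

```text
clock: 2.23
position: [0.5763, 0.0735, 0.2449]
tool_rot: [-1.567, 0.001, -0.299]
force: [-0.3, 1.3, 0.4]
grip_width: 0.0002
```

Run:
```python
from h import *
import pickle
f=pickle.load(open("W.pkl","rb"));print("sp",at(f,376.8,87.2,.094),at(f,376.8,87.2,.104))
for i in range(2): o=monitor.observe();grab_frame("top")
f=save("wrist","w1.png",s=1.25);pickle.dump(f,open("W1.pkl","wb"))
o=monitor.observe();print(o["clock"],o["position"],o["tool_rot"],o["force"],o["qpos"],f["xyz"])
```

```text
sp [ 0.58487612 -0.0096134   0.094     ] [ 0.58296987 -0.00919735  0.104     ]
2.3833 [0.57413234 0.06622613 0.2447173 ] [-1.57147531e+00  1.02456711e-03 -3.08687659e-01] [ 0.83303977 -0.17937839 -0.66464256] [ 0.14601763  0.48724009 -0.51023866  1.70830792  0.27190616  1.01832077
 -0.76751809] [0.59639816 0.14030308 0.37303673]
```

View pics/w1.png

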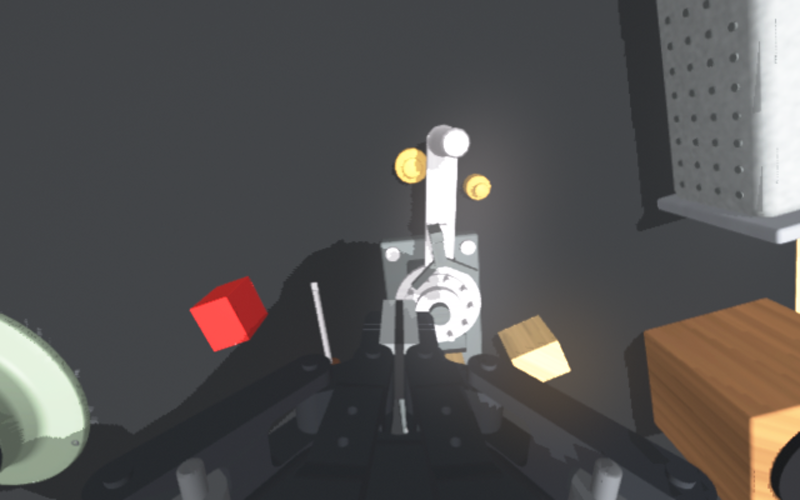

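Run:
```python
from h import *
import pickle
f=pickle.load(open("W1.pkl","rb"))
q=lambda u,v,z:at(f,u/1.25,v/1.25,z)
sp=q(439,316,.094);print("sp",sp)
po=q(456,142,.15);print("post",po)
v=(po-sp)[:2];print(np.hypot(*v),np.degrees(np.arctan2(v[1],v[0])))
print("tab",q(435,230,.1175))
for P in ((.602,.062,.1175),(.602,.062,.091)): print(proj(f,P)*1.25)
cv2.imwrite("pics/w1c.png",cv2.resize(f["frame"][150:280,280:420,::-1],None,fx=5,fy=5,interpolation=cv2.INTER_CUBIC)[:600])
```

```text
sp [ 0.58401773 -0.0118311   0.094     ]
post [0.62675047 0.12518446 0.15      ]
0.1435247340753034 72.67822148466435
tab [0.60098913 0.0684759  0.1175    ]
[438.77788931 237.82557756]
[435.31231998 228.67430261]
```

View pics/w1c.png

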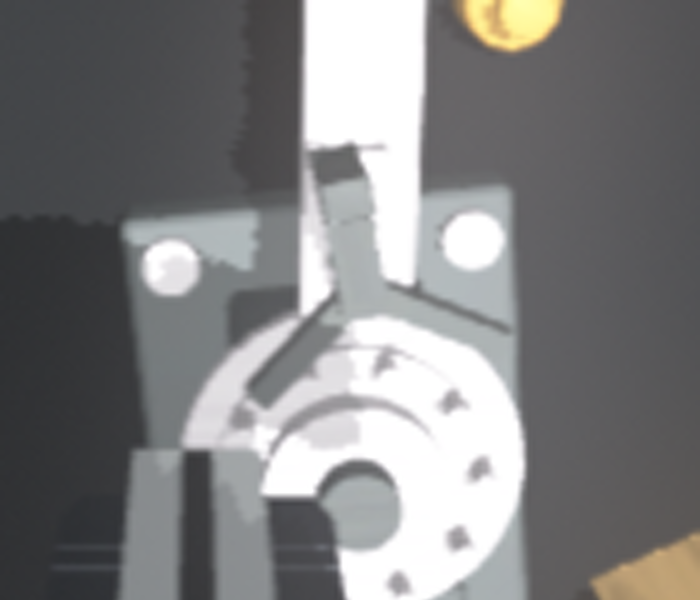

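Call:
drive_tool(steps=[0,0,0,-33,0,0,0,0,-33,0,0,0,0,-33,0,0,0,0,-34,0,0,0,0,0,0])

```text
clock: 2.8
position: [0.5713, 0.0642, 0.1072]
tool_rot: [-1.575, 0.007, -0.311]
force: [-0.7, -0.4, -0.8]
grip_width: 0.0
```

Call:
drive_tool(steps=[0,2.9,-0.9,0,0,0,2.9,-0.9,0,0,0,2.9,-0.9,0,0,0,2.9,-0.9,0,0,0,2.9,-0.9,0,0])

```text
clock: 3.22
position: [0.5897, 0.062, 0.1137]
tool_rot: [-1.57, -0.001, -0.309]
force: [-3.6, 3.0, 2.9]
grip_width: -0.0002
```

Run:
```python
from h import *
f=save("wrist","w2.png",(260,130,420,250),5)
o=monitor.observe();print(o["clock"],o["position"],o["tool_rot"],o["force"],o["moment"])
```

```text
3.2667 [0.59012301 0.06175107 0.11342826] [-1.57008447e+00 -1.53261781e-03 -3.09071149e-01] [-2.05719127  0.80600496  1.85899761] [ 0.30547342  0.45092621 -0.01472813]
```

View pics/w2.png

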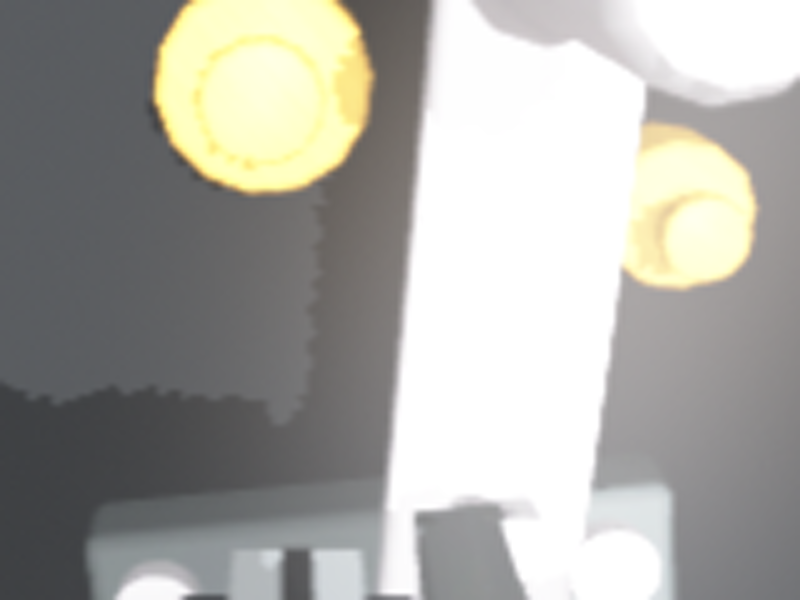

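Call:
drive_tool(steps=[0,1.9,-0.6,-1,0,0,1.9,-0.6,-1,0,0,1.9,-0.6,0,0,0,1.9,-0.6,0,0,0,0,0,0,0])

```text
clock: 3.68
position: [0.5969, 0.0593, 0.1102]
tool_rot: [-1.571, -0.0, -0.309]
force: [-2.4, 1.5, 2.0]
grip_width: -0.0001
```

Run:
```python
from h import *
for i in range(3): grab_frame("top"); o=monitor.observe();print(o["clock"],o["position"],o["force"])
f=save("wrist","w3.png",(260,130,420,250),5)
```

```text
3.7333 [0.59680467 0.05935708 0.11021598] [-1.81269693  0.42142981  1.67485078]
3.7833 [0.59671305 0.0593622  0.11020521] [-0.92647738  1.05510529  1.26626036]
3.8333 [0.59670911 0.05936971 0.11025191] [-1.32209737  0.34696067  0.16774749]
```

View pics/w3.png

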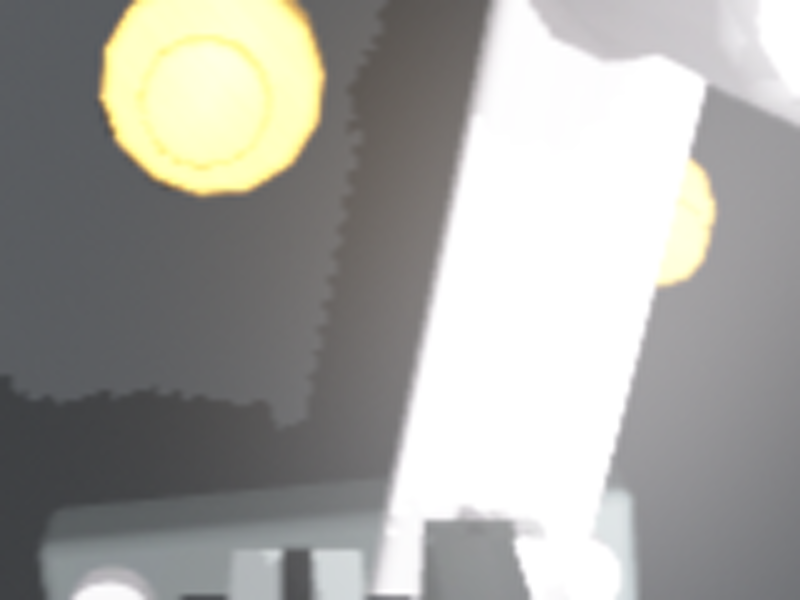

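Call:
drive_tool(steps=[0,2.2,-0.9,0,-1,0,2.2,-0.9,0,-1,0,2.2,-0.9,0,-1,0,2.2,-0.9,0,-1,0,2.2,-0.9,0,-1])

```text
clock: 4.3
position: [0.6075, 0.0553, 0.1102]
tool_rot: [-1.571, 0.001, -0.398]
force: [-4.9, 4.0, 1.1]
grip_width: 0.0
```

Call:
drive_tool(steps=[0,1.8,-0.9,0,-1,0,1.8,-0.9,0,-1,0,1.8,-0.9,0,-1,0,1.8,-0.9,0,-1,0,1.8,-0.9,0,-1])

```text
clock: 4.72
position: [0.6164, 0.0507, 0.1102]
tool_rot: [-1.571, 0.001, -0.485]
force: [-4.1, 3.2, 1.0]
grip_width: 0.0
```

Run:
```python
from h import *
f=save("wrist","w4.png",(240,70,420,250),3.3)
o=monitor.observe();print(o["clock"],o["position"],o["force"])
```

```text
4.7667 [0.61673142 0.05039669 0.11018854] [-3.28510802  1.89382901  0.90849861]
```

View pics/w4.png

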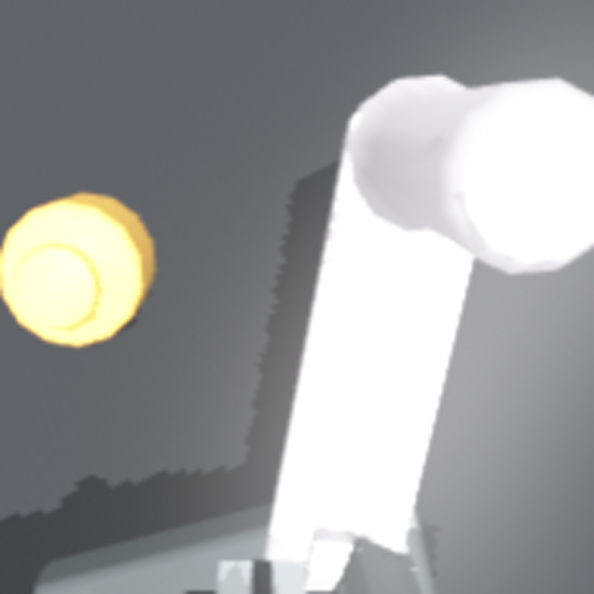

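Run:
```python
from h import *
f=grab_frame("wrist");o=monitor.observe();print(o["clock"],o["position"],o["force"])
sp=np.array([.5845,-.0105])
for n,u,v,z in(("post",399,123,.15),("postbot",364,116,.081),("tab",355,241,.1175),("barL",326,211,.081),("barR",371,211,.081)):
    p=at(f,u,v,z)[:2]-sp;print(n,p+sp,np.hypot(*p),np.degrees(np.arctan2(p[1],p[0])))
g=cv2.cvtColor(f["frame"],cv2.COLOR_RGB2GRAY)
for r in range(228,262,3): print(r,g[r,300:384:3])
pos=o["position"]
for q in(50,55,60):
  for s in(-.2,.2):
    b=np.radians(q);P=sp+.046*np.array([np.cos(b),np.sin(b)])+.028*np.array([np.cos(b-s),np.sin(b-s)]);print(q,s,P,proj(f,[*P,.1175]),P-pos[:2])
```

```text
4.8167 [0.61666506 0.05043099 0.11019939] [-2.97507757  1.08961607  0.84891562]
post [0.67001613 0.10245555] 0.1416755572863914 52.87144856072862
postbot [0.66981991 0.10234097] 0.14146579718899796 52.9067996189738
tab [0.63852591 0.0581774 ] 0.08738068087681945 51.80921087960031
barL [0.62818303 0.0650491 ] 0.08726897747425928 59.96319235606553
barR [0.6509665  0.05298217] 0.09191181102820055 43.684406206590495
228 [110 114 118 121 125 127 131 167 255 255 255 255 255 255 255 255 255 255
 255 255 255 254 171 147 152 151 149 147]
231 [115 117 120 129 141 153 161 202 255 255 255 255 232 236 240 227 242 255
 255 255 255 241 167 137 149 149 147 145]
234 [131 143 151 158 165 170 172 219 253 254 255 254 255 255 253 241 158 169
 237 253 255 204 173 135 143 146 145 143]
237 [157 164 166 167 169 170 172 236 254 255 255 248 255 255 255 252 158 160
 162 163 197 195 177 137 145 144 143 141]
240 [163 165 192 220 222 222 111 137 233 235 237 242 255 255 255 196 145 158
 160 161 159 156 177 147 143 142 141 139]
243 [162 163 201 200 217 211 102 114 228 230 230 235 255 255 255 142 143 154
 157 159 159
[... 552 characters left out ...]
03 177 110 111 114 119 132 137
 225 224 196 154 146 145 157 129 127 126]
261 [ 80  90 195 197 198 167  89  95 198 201 202 185 104 106 107 110 123 185
 232 233 234 232 216 175 199 135 125 124]
50 -0.2 [0.62744621 0.04933539] [341.88992923 266.20994291] [ 0.01078115 -0.0010956 ]
50 0.2 [0.63596883 0.04218407] [364.84285025 270.555364  ] [ 0.01930377 -0.00824692]
55 -0.2 [0.62206779 0.05285071] [328.25356993 265.10403344] [0.00540273 0.00241972]
55 0.2 [0.63118125 0.0464694 ] [351.73155975 267.67792543] [ 0.01451619 -0.00396159]
60 -0.2 [0.61640346 0.05588389] [314.52616073 265.04919922] [-0.0002616  0.0054529]
60 0.2 [0.62603841 0.05032115] [338.26146334 265.81195889] [ 0.00937335 -0.00010984]
```

Call:
drive_tool(steps=[0,-6,4,0,0,0,0,0,35,0,34,0,0,38,0,34,14,12,0,-2,34,22,18,0,-3.5])

```text
clock: 5.23
position: [0.6472, 0.0829, 0.1862]
tool_rot: [-1.57, -0.004, -0.583]
force: [0.0, -0.0, -0.5]
grip_width: 0.0339
```

Call:
drive_tool(steps=[34,22,18,0,-3.5,34,0,0,0,0,34,0,0,-20,0,34,0,0,-40,0,34,0,0,0,0])

```text
clock: 5.65
position: [0.6654, 0.1018, 0.1173]
tool_rot: [-1.577, 0.005, -0.64]
force: [-1.5, -0.4, -1.6]
grip_width: 0.0341
```

Run:
```python
from h import *
f=save("wrist","w5.png",(200,70,440,270),2.5)
o=monitor.observe();print(o["clock"],o["position"],o["tool_rot"],o["force"],o["grip_width"])
```

```text
5.7 [0.6664653  0.10206199 0.12046887] [-1.57521154  0.003651   -0.63982272] [ 0.44408514 -0.20867046 -0.26542583] 0.03386250383090771
```

View pics/w5.png

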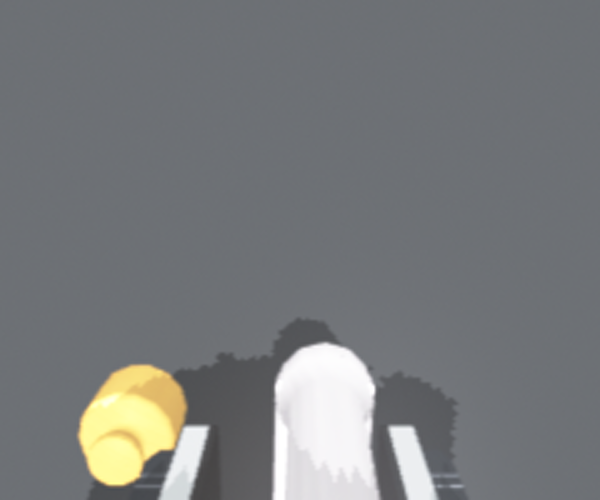

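```bash
cat >> h.py <<'E'
SP=np.array([.5845,-.0105])
def pol(o):
    v=np.array(o["position"][:2])-SP; a=np.degrees(np.arctan2(v[1],v[0])); t=np.array([np.sin(np.radians(a)),-np.cos(np.radians(a))])
    print("t%.2f bar %.2f r %.1f yawerr %.1f Fcw %.2f Frad %.2f w %.4f z %.4f"%(o["clock"],a,1e3*np.hypot(*v),np.degrees(o["tool_rot"][2])+90-a,np.dot(o["force"][:2],t),np.dot(o["force"][:2],v/np.hypot(*v)),o["grip_width"],o["position"][2]))
def arc(a0,a1,n,w=22,r0=.14):
    A=np.radians(np.linspace(a0,a1,n+1));P=1e3*.14*np.c_[np.cos(A),np.sin(A)];P[0]*=r0/.14
    D=[];c=P[0]
    for p in P[1:]: d=np.round(p-c,1);c=c+d;D.append([w,d[0],d[1],0,round((a1-a0)/n,2)])
    for i in range(0,n,5): print(str(np.array(D[i:i+5]).ravel().tolist()).replace(".0,",",").replace(".0]","]"))
E
python3 - <<'E'
from h import *
for i in range(2): grab_frame("top")
o=monitor.observe();pol(o);print(o["position"])
arc(53.5,113.5,15)
E
```

```text
t5.80 bar 53.31 r 141.1 yawerr 0.0 Fcw 0.41 Frad 0.41 w 0.0340 z 0.1245
[0.66882437 0.10265877 0.12454497]
[22, -8.1, 5.5, 0, 4, 22, -8.4, 5, 0, 4, 22, -8.7, 4.4, 0, 4, 22, -9, 3.7, 0, 4, 22, -9.3, 3.1, 0, 4]
[22, -9.5, 2.4, 0, 4, 22, -9.6, 1.8, 0, 4, 22, -9.7, 1.1, 0, 4, 22, -9.8, 0.5, 0, 4, 22, -9.7, -0.3, 0, 4]
[22, -9.7, -0.9, 0, 4, 22, -9.7, -1.7, 0, 4, 22, -9.5, -2.2, 0, 4, 22, -9.3, -3, 0, 4, 22, -9.1, -3.6, 0, 4]
```

Call:
drive_tool(steps=[22,-8.1,5.5,0,4,22,-8.4,5,0,4,22,-8.7,4.4,0,4,22,-9,3.7,0,4,22,-9.3,3.1,0,4])

```text
clock: 6.22
position: [0.626, 0.1244, 0.1259]
tool_rot: [-1.57, -0.003, -0.288]
force: [1.4, -1.4, -0.4]
grip_width: 0.0217
```

```bash
python3 -c "
from h import *
pol(monitor.observe())"
```

```text
t6.22 bar 72.89 r 141.1 yawerr 0.6 Fcw 1.75 Frad -0.97 w 0.0217 z 0.1259
```

Call:
drive_tool(steps=[22,-9.5,2.4,0,4,22,-9.6,1.8,0,4,22,-9.7,1.1,0,4,22,-9.8,0.5,0,4,22,-9.7,-0.3,0,4])

```text
clock: 6.63
position: [0.5778, 0.13, 0.1258]
tool_rot: [-1.571, -0.004, 0.061]
force: [3.2, -0.6, -0.3]
grip_width: 0.0222
```

Call:
drive_tool(steps=[22,-9.7,-0.9,0,4,22,-9.7,-1.7,0,4,22,-9.5,-2.2,0,4,22,-9.3,-3,0,4,22,-4.6,-1.8,0,2])

```text
clock: 7.05
position: [0.5346, 0.1201, 0.1257]
tool_rot: [-1.572, -0.003, 0.376]
force: [2.6, 3.1, -0.3]
grip_width: 0.0219
```

Call:
drive_tool(steps=[22,-2,-0.9,0,1,22,-2,-0.9,0,1,22,-2,-0.9,0,1,22,-1,-0.5,0,0.5,22,0,0,0,0])

```text
clock: 7.47
position: [0.5272, 0.1168, 0.1236]
tool_rot: [-1.571, -0.0, 0.433]
force: [1.7, 0.6, 1.5]
grip_width: 0.0224
```

```bash
python3 -c "
from h import *
pol(monitor.observe())"
```

```text
t7.47 bar 114.24 r 139.6 yawerr 0.6 Fcw 1.81 Frad -0.17 w 0.0224 z 0.1236
```

Call:
drive_tool(steps=[22,-1.4,-0.6,0,0.6,22,-1.4,-0.6,0,0.6,22,-1.4,-0.7,0,0.6,22,-0.9,-0.4,0,0.4,22,0,0,0,0])

```text
clock: 7.88
position: [0.5237, 0.1153, 0.1235]
tool_rot: [-1.57, -0.004, 0.472]
force: [18.0, 4.7, -11.3]
grip_width: 0.0224
```

Call:
drive_tool(steps=[22,-0.9,-0.4,0,0.4,22,-0.9,-0.4,0,0.4,22,-0.9,-0.4,0,0.4,22,0,0,0,0,22,0,0,0,0])

```text
clock: 8.3
position: [0.5235, 0.115, 0.1237]
tool_rot: [-1.57, -0.009, 0.493]
force: [37.5, 10.0, -28.3]
grip_width: 0.022
```

```bash
python3 -c "
from h import *
pol(monitor.observe())"
```

```text
t8.30 bar 115.95 r 139.5 yawerr 2.3 Fcw 38.08 Frad -7.41 w 0.0220 z 0.1237
```

```bash
python3 -c "
from h import *
arc(117.7,41.7,20)"
```

```text
[22, 8.4, 4, 0, -3.8, 22, 8.6, 3.5, 0, -3.8, 22, 8.8, 2.9, 0, -3.8, 22, 9, 2.3, 0, -3.8, 22, 9.1, 1.7, 0, -3.8]
[22, 9.2, 1.1, 0, -3.8, 22, 9.3, 0.5, 0, -3.8, 22, 9.3, -0.1, 0, -3.8, 22, 9.2, -0.8, 0, -3.8, 22, 9.2, -1.3, 0, -3.8]
[22, 9.1, -2, 0, -3.8, 22, 8.9, -2.5, 0, -3.8, 22, 8.7, -3.2, 0, -3.8, 22, 8.5, -3.7, 0, -3.8, 22, 8.3, -4.3, 0, -3.8]
[22, 7.9, -4.8, 0, -3.8, 22, 7.6, -5.3, 0, -3.8, 22, 7.3, -5.8, 0, -3.8, 22, 6.8, -6.3, 0, -3.8, 22, 6.4, -6.7, 0, -3.8]
```

Call:
drive_tool(steps=[22,8.4,4,0,-3.8,22,8.6,3.5,0,-3.8,22,8.8,2.9,0,-3.8,22,9,2.3,0,-3.8,22,9.1,1.7,0,-3.8])

```text
clock: 8.72
position: [0.5619, 0.1279, 0.1229]
tool_rot: [-1.571, 0.003, 0.158]
force: [-8.5, 0.5, 6.7]
grip_width: 0.0218
```

Call:
drive_tool(steps=[22,9.2,1.1,0,-3.8,22,9.3,0.5,0,-3.8,22,9.3,-0.1,0,-3.8,22,9.2,-0.8,0,-3.8,22,9.2,-1.3,0,-3.8])

```text
clock: 9.13
position: [0.608, 0.1284, 0.1229]
tool_rot: [-1.571, 0.003, -0.172]
force: [-7.8, 4.4, 4.7]
grip_width: 0.0222
```

Call:
drive_tool(steps=[22,9.1,-2,0,-3.8,22,8.9,-2.5,0,-3.8,22,8.7,-3.2,0,-3.8,22,8.5,-3.7,0,-3.8,22,8.3,-4.3,0,-3.8])

```text
clock: 9.55
position: [0.6518, 0.1136, 0.1229]
tool_rot: [-1.57, 0.003, -0.504]
force: [-5.3, 8.2, 2.8]
grip_width: 0.0222
```

Call:
drive_tool(steps=[22,7.9,-4.8,0,-3.8,22,7.6,-5.3,0,-3.8,22,7.3,-5.8,0,-3.8,22,6.8,-6.3,0,-3.8,22,6.4,-6.7,0,-3.8])

```text
clock: 9.97
position: [0.6883, 0.0851, 0.123]
tool_rot: [-1.57, 0.003, -0.835]
force: [-1.2, 10.9, 1.5]
grip_width: 0.0219
```

```bash
python3 -c "
from h import *
o=monitor.observe();pol(o)
arc(41.7,117.7,20)"
```

```text
t9.97 bar 42.66 r 141.1 yawerr -0.5 Fcw -8.83 Frad 6.46 w 0.0219 z 0.1230
[22, -6.4, 6.7, 0, 3.8, 22, -6.8, 6.3, 0, 3.8, 22, -7.3, 5.8, 0, 3.8, 22, -7.6, 5.3, 0, 3.8, 22, -7.9, 4.9, 0, 3.8]
[22, -8.3, 4.2, 0, 3.8, 22, -8.5, 3.7, 0, 3.8, 22, -8.7, 3.2, 0, 3.8, 22, -8.9, 2.5, 0, 3.8, 22, -9.1, 2, 0, 3.8]
[22, -9.2, 1.4, 0, 3.8, 22, -9.2, 0.7, 0, 3.8, 22, -9.3, 0.1, 0, 3.8, 22, -9.3, -0.4, 0, 3.8, 22, -9.2, -1.1, 0, 3.8]
[22, -9.1, -1.8, 0, 3.8, 22, -9, -2.3, 0, 3.8, 22, -8.8, -2.9, 0, 3.8, 22, -8.6, -3.4, 0, 3.8, 22, -8.4, -4.1, 0, 3.8]
```

Call:
drive_tool(steps=[22,0.8,-0.9,0,-0.5,22,0.8,-0.9,0,-0.5,22,0.8,-0.9,0,-0.5,22,0.8,-1,0,-0.5,22,0.8,-1,0,-0.5])

```text
clock: 10.38
position: [0.6919, 0.0802, 0.1229]
tool_rot: [-1.571, 0.003, -0.876]
force: [-1.7, 9.3, 1.5]
grip_width: 0.022
```

```bash
python3 -c "
from h import *
o=monitor.observe();pol(o)
arc(39.2,115.2,20)"
```

```text
t10.38 bar 40.17 r 140.6 yawerr -0.4 Fcw -8.23 Frad 4.72 w 0.0220 z 0.1229
[22, -6.1, 7, 0, 3.8, 22, -6.6, 6.6, 0, 3.8, 22, -6.9, 6.1, 0, 3.8, 22, -7.4, 5.7, 0, 3.8, 22, -7.7, 5.1, 0, 3.8]
[22, -8.1, 4.6, 0, 3.8, 22, -8.3, 4.1, 0, 3.8, 22, -8.6, 3.5, 0, 3.8, 22, -8.8, 3, 0, 3.8, 22, -9, 2.3, 0, 3.8]
[22, -9.1, 1.8, 0, 3.8, 22, -9.2, 1.1, 0, 3.8, 22, -9.3, 0.6, 0, 3.8, 22, -9.3, -0.1, 0, 3.8, 22, -9.2, -0.7, 0, 3.8]
[22, -9.2, -1.3, 0, 3.8, 22, -9.1, -1.9, 0, 3.8, 22, -8.9, -2.5, 0, 3.8, 22, -8.8, -3.1, 0, 3.8, 22, -8.5, -3.7, 0, 3.8]
```

Call:
drive_tool(steps=[22,-6.1,7,0,3.8,22,-6.6,6.6,0,3.8,22,-6.9,6.1,0,3.8,22,-7.4,5.7,0,3.8,22,-7.7,5.1,0,3.8])

```text
clock: 10.8
position: [0.6575, 0.1084, 0.1228]
tool_rot: [-1.572, 0.0, -0.542]
force: [2.7, -1.4, -2.7]
grip_width: 0.0223
```

Call:
drive_tool(steps=[22,-8.1,4.6,0,3.8,22,-8.3,4.1,0,3.8,22,-8.6,3.5,0,3.8,22,-8.8,3,0,3.8,22,-9,2.3,0,3.8])

```text
clock: 11.22
position: [0.6145, 0.1257, 0.1228]
tool_rot: [-1.572, 0.001, -0.211]
force: [1.9, -1.3, -0.8]
grip_width: 0.0218
```

Call:
drive_tool(steps=[22,-9.1,1.8,0,3.8,22,-9.2,1.1,0,3.8,22,-9.3,0.6,0,3.8,22,-9.3,-0.1,0,3.8,22,-9.2,-0.7,0,3.8])

```text
clock: 11.63
position: [0.5686, 0.1282, 0.123]
tool_rot: [-1.571, 0.0, 0.121]
force: [3.8, -2.0, -1.3]
grip_width: 0.0218
```

Call:
drive_tool(steps=[22,-9.2,-1.3,0,3.8,22,-9.1,-1.9,0,3.8,22,-8.9,-2.5,0,3.8,22,-8.8,-3.1,0,3.8,22,-8.5,-3.7,0,3.8])

```text
clock: 12.05
position: [0.5241, 0.1158, 0.1231]
tool_rot: [-1.571, 0.0, 0.452]
force: [3.0, -1.0, -0.6]
grip_width: 0.0221
```

```bash
python3 -c "
from h import *
o=monitor.observe();pol(o);print(o['position'])
for i in range(2):grab_frame('top')
o=monitor.observe();pol(o);print(o['position'])"
```

```text
t12.05 bar 115.56 r 140.0 yawerr 0.4 Fcw 2.31 Frad -2.19 w 0.0221 z 0.1231
[0.52407664 0.11583272 0.12312504]
t12.15 bar 115.53 r 139.9 yawerr 0.4 Fcw 1.11 Frad -0.45 w 0.0219 z 0.1233
[0.5242091  0.11571265 0.12329987]
```

```bash
python3 -c "
from h import *
arc(115.5,55.5,30)"
```

```text
[22, 4.4, 2, 0, -2, 22, 4.6, 1.9, 0, -2, 22, 4.5, 1.7, 0, -2, 22, 4.7, 1.6, 0, -2, 22, 4.7, 1.3, 0, -2]
[22, 4.7, 1.3, 0, -2, 22, 4.8, 1, 0, -2, 22, 4.8, 0.9, 0, -2, 22, 4.8, 0.7, 0, -2, 22, 4.9, 0.6, 0, -2]
[22, 4.8, 0.4, 0, -2, 22, 4.9, 0.2, 0, -2, 22, 4.9, 0, 0, -2, 22, 4.9, -0.1, 0, -2, 22, 4.9, -0.3, 0, -2]
[22, 4.8, -0.5, 0, -2, 22, 4.9, -0.6, 0, -2, 22, 4.8, -0.8, 0, -2, 22, 4.8, -1, 0, -2, 22, 4.7, -1.1, 0, -2]
[22, 4.7, -1.3, 0, -2, 22, 4.7, -1.5, 0, -2, 22, 4.6, -1.6, 0, -2, 22, 4.5, -1.8, 0, -2, 22, 4.5, -2, 0, -2]
[22, 4.4, -2.1, 0, -2, 22, 4.4, -2.2, 0, -2, 22, 4.2, -2.4, 0, -2, 22, 4.2, -2.6, 0, -2, 22, 4.1, -2.7, 0, -2]
```

Call:
drive_tool(steps=[22,4.4,2,0,-2,22,4.6,1.9,0,-2,22,4.5,1.7,0,-2,22,4.7,1.6,0,-2,22,4.7,1.3,0,-2])

```text
clock: 12.57
position: [0.5463, 0.1243, 0.1229]
tool_rot: [-1.571, 0.003, 0.272]
force: [-8.2, -1.7, 6.6]
grip_width: 0.022
```

```bash
python3 -c "
from h import *
o=monitor.observe();pol(o)"
```

```text
t12.57 bar 105.81 r 140.1 yawerr -0.2 Fcw -8.33 Frad 0.57 w 0.0220 z 0.1229
```

Call:
drive_tool(steps=[22,4.7,1.3,0,-2,22,4.8,1,0,-2,22,4.8,0.9,0,-2,22,4.8,0.7,0,-2,22,4.9,0.6,0,-2])

```text
clock: 12.98
position: [0.5703, 0.1293, 0.1229]
tool_rot: [-1.571, 0.003, 0.098]
force: [-9.2, 0.3, 6.6]
grip_width: 0.0222
```

```bash
python3 -c "
from h import *
o=monitor.observe();pol(o)"
```

```text
t12.98 bar 95.81 r 140.5 yawerr -0.2 Fcw -9.11 Frad 1.19 w 0.0222 z 0.1229
```

Call:
drive_tool(steps=[22,4.8,0.4,0,-2,22,4.9,0.2,0,-2,22,4.9,0,0,-2,22,4.9,-0.1,0,-2,22,4.9,-0.3,0,-2])

```text
clock: 13.4
position: [0.5946, 0.13, 0.1229]
tool_rot: [-1.571, 0.003, -0.076]
force: [-8.9, 2.7, 6.3]
grip_width: 0.022
```

```bash
python3 -c "
from h import *
o=monitor.observe();pol(o)"
```

```text
t13.40 bar 85.89 r 140.9 yawerr -0.2 Fcw -9.06 Frad 2.09 w 0.0220 z 0.1229
```

Call:
drive_tool(steps=[22,4.8,-0.5,0,-2,22,4.9,-0.6,0,-2,22,4.8,-0.8,0,-2,22,4.8,-1,0,-2,22,4.7,-1.1,0,-2])

```text
clock: 13.82
position: [0.6184, 0.1265, 0.1229]
tool_rot: [-1.571, 0.004, -0.25]
force: [-10.2, 4.2, 7.4]
grip_width: 0.0221
```

```bash
python3 -c "
from h import *
o=monitor.observe();pol(o)"
```

```text
t13.82 bar 76.10 r 141.1 yawerr -0.4 Fcw -10.96 Frad 1.65 w 0.0221 z 0.1229
```

Call:
drive_tool(steps=[22,2.8,-0.8,0,-1.2,22,2.8,-0.8,0,-1.2,22,2.8,-0.9,0,-1.2,22,2.8,-0.9,0,-1.2,22,2.8,-1,0,-1.2])

```text
clock: 14.23
position: [0.6322, 0.1224, 0.1229]
tool_rot: [-1.571, 0.004, -0.354]
force: [-10.5, 6.6, 6.8]
grip_width: 0.0223
```

```bash
python3 -c "
from h import *
o=monitor.observe();pol(o)"
```

```text
t14.23 bar 70.24 r 141.2 yawerr -0.5 Fcw -12.16 Frad 2.68 w 0.0223 z 0.1229
```

Call:
drive_tool(steps=[22,1.6,-0.6,0,-0.7,22,1.6,-0.6,0,-0.7,22,1.6,-0.6,0,-0.7,22,1.6,-0.6,0,-0.7,22,1.6,-0.6,0,-0.7])

```text
clock: 14.65
position: [0.6401, 0.1194, 0.1229]
tool_rot: [-1.572, 0.004, -0.415]
force: [-10.5, 5.6, 8.2]
grip_width: 0.0223
```

```bash
python3 -c "
from h import *
o=monitor.observe();pol(o)
for i in range(3): grab_frame('top');pol(monitor.observe())"
```

```text
t14.65 bar 66.83 r 141.3 yawerr -0.6 Fcw -11.88 Frad 1.00 w 0.0223 z 0.1229
t14.70 bar 66.70 r 141.3 yawerr -0.5 Fcw -11.69 Frad 1.06 w 0.0222 z 0.1229
t14.75 bar 66.72 r 141.3 yawerr -0.5 Fcw -9.54 Frad 1.07 w 0.0225 z 0.1229
t14.80 bar 66.72 r 141.3 yawerr -0.5 Fcw -10.37 Frad -0.19 w 0.0219 z 0.1229
```

Call:
drive_tool(steps=[22,-0.9,0.4,0,0,26,-0.9,0.4,0,0,34,0,0,0,0,34,0,0,0,0,34,0,0,15,0])

```text
clock: 15.22
position: [0.6386, 0.1183, 0.1357]
tool_rot: [-1.574, 0.004, -0.415]
force: [-3.0, 1.5, -2.3]
grip_width: 0.0342
```

Call:
drive_tool(steps=[34,0,0,30,0,34,0,0,40,0,34,0,0,40,0,34,0,0,30,0,34,0,0,0,0])

```text
clock: 15.63
position: [0.6423, 0.1191, 0.2849]
tool_rot: [-1.566, -0.007, -0.416]
force: [0.8, -0.0, -0.0]
grip_width: 0.0342
```

Call:
drive_tool(steps=[34,-25,20,0,0,34,-25,20,0,0,34,-25,20,0,0,34,-25,20,0,0,34,0,0,0,0])

```text
clock: 16.05
position: [0.5361, 0.2029, 0.2788]
tool_rot: [-1.57, 0.001, -0.41]
force: [-0.5, 1.7, 0.4]
grip_width: 0.0342
```

Run:
```python
from h import *
for i in range(2): grab_frame("scene")
t=grab_frame("top");s=grab_frame("scene")
a=cv2.resize(t["frame"][145:235,225:385,::-1],(533,300),interpolation=cv2.INTER_CUBIC)
b=cv2.resize(s["frame"][185:265,275:417,::-1],(533,300),interpolation=cv2.INTER_CUBIC)
cv2.imwrite("pics/end.png",np.vstack([a,b]))
o=monitor.observe();pol(o)
```

```text
t16.25 bar 101.83 r 213.0 yawerr -35.7 Fcw -0.03 Frad 0.34 w 0.0339 z 0.2782
```

View pics/end.png

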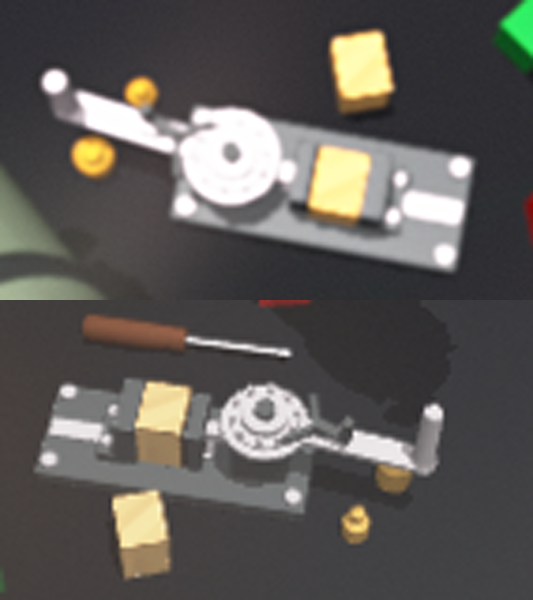

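```bash
python3 -c "
from workcell import workorder
print(workorder.job_done())"
```

```text
the job is handed in; nothing more can be done
None
```

The block is gripped in the clamp, the ratchet is left set to tighten, and the job was handed in at about 16 s with the arm clear of everything.

- **Tab:** I pushed it over to the tightening side. The handle swung along to about +0.44 rad first, because the tab did not snap over at once.
- **Return swing:** Straddling the post, I swung the handle anticlockwise to its stop, and it free-wheeled at about 2 N. I pressed the stop harder than needed, about 38 N sideways and 48 N in all at the wrist, against the 120 N limit.
- **Tightening:** It took one full stroke and part of a second. The push at the post rose from about 8.4 N with the jaws open to about 12 N. That is 3.5 to 3.8 N more, or roughly 60 to 70 N of squeeze. The force readings vary by about ±0.7 N, so the squeeze is uncertain by about 10 N. I had no second way to measure it.
- **Final picture:** It shows the block closed between pad and end jaw and the tab on the clockwise side. The spare block, weights and screwdriver look undisturbed. The meter box and card stack were outside that picture, but the arm did not come down near them.

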